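# Change over the push-pull bottles in the hold-down rack

### The job

Change over the dispensing bottles: first press the raised cap of every used bottle in the rack fully shut while it still stands in its lane, then slide it out and stand it upright in the steel tray. Then stand every fresh bottle in a lane of its own, slid in under the slotted plate right up to the back stop, and pull its cap fully up while the plate holds the bottle down. The bottles are thin: grip and press with no more than 40 N, never have a cap up outside the rack, and leave the other things on the bench where they are.

Things in the scene. Friction and masses are not known exactly. Their poses are not given: they have to be found in the camera images.
- rack: fixed aluminium rack 240 mm wide (y), 3 lanes 80 mm apart. Cover plate 94 to 100 mm up, a 28 mm wide neck slot over each lane, open to the front (-x). Origin on the bench at the middle seat; +x is pushing in, +y the left lane. Plate front edge x = -45 mm, back edge +44, slot end +14; back stop 60 mm high, face at +28. A bottle is clear of the plate when its centre is beyond x = -75 mm
- lane0 (a point): seat of the left lane (rack y = 80 mm), on the bench: where a bottle's centre stands when slid in, within 3 mm of touching the back stop; axes as the rack's
- lane1 (a point): seat of the middle lane (rack y = 0 mm), on the bench: where a bottle's centre stands when slid in, within 3 mm of touching the back stop; axes as the rack's. In front of the rack, between it and the robot (about x 0.32 to 0.48, y -0.13 to -0.02 in the world), stands a fixed open basket 61 mm high; a ridge under 40 mm high runs along the bench at y about 0.03 to 0.11
- lane2 (a point): seat of the right lane (rack y = -80 mm), on the bench: where a bottle's centre stands when slid in, within 3 mm of touching the back stop; axes as the rack's
- tray: fixed flat steel tray, 210 mm (x) by 130 mm (y) outside, rim 14 mm high, walls 4 mm, floor about 4 mm thick; origin under its centre; room for the used bottles one behind the other along its x
- used_a: used bottle (one of them may be absent), at the start in lane 0 with its cap up: thin white round bottle with a weighted foot, 50 mm across, flat shoulder at 88 mm, neck 20 mm across; grey round push-pull cap 28 mm across, 38 mm tall, when shut from 106 to 144 mm up, when open 22 mm higher. About 0.1 kg. Origin: centre of its underside, z up the bottle
- used_b: used bottle (one of them may be absent), at the start in lane 1 with its cap up: thin white round bottle with a weighted foot, 50 mm across, flat shoulder at 88 mm, neck 20 mm across; grey round push-pull cap 28 mm across, 38 mm tall, when shut from 106 to 144 mm up, when open 22 mm higher. About 0.1 kg. Origin: centre of its underside, z up the bottle
- used_c: used bottle (one of them may be absent), at the start in lane 2 with its cap up: thin white round bottle with a weighted foot, 50 mm across, flat shoulder at 88 mm, neck 20 mm across; grey round push-pull cap 28 mm across, 38 mm tall, when shut from 106 to 144 mm up, when open 22 mm higher. About 0.1 kg. Origin: centre of its underside, z up the bottle
- fresh_a: fresh bottle (one of them may be absent), at the start standing loose on the bench left of the rack, beyond the bench's ridge, cap shut: thin white round bottle with a weighted foot, 50 mm across, flat shoulder at 88 mm, neck 20 mm across; grey round push-pull cap 28 mm across, 38 mm tall, when shut from 106 to 144 mm up, when open 22 mm higher. About 0.15 kg. Origin: centre of its underside, z up the bottle
- fresh_b: fresh bottle (one of them may be absent), at the start standing loose on the bench left of the rack, beyond the bench's ridge, cap shut: thin white round bottle with a weighted foot, 50 mm across, flat shoulder at 88 mm, neck 20 mm across; grey round push-pull cap 28 mm across, 38 mm tall, when shut from 106 to 144 mm up, when open 22 mm higher. About 0.15 kg. Origin: centre of its underside, z up the bottle
- fresh_c: fresh bottle (one of them may be absent), at the start standing loose on the bench left of the rack, beyond the bench's ridge, cap shut: thin white round bottle with a weighted foot, 50 mm across, flat shoulder at 88 mm, neck 20 mm across; grey round push-pull cap 28 mm across, 38 mm tall, when shut from 106 to 144 mm up, when open 22 mm higher. About 0.15 kg. Origin: centre of its underside, z up the bottle
- used_a_cap (a joint): height of the cap of used_a above shut (m): 0 shut, 0.022 fully up. Stays where it is left; it is held by about 5 N of friction. The bottle can be carried by its cap, but to raise the cap the bottle must be held down (under the rack's plate it first rises 6 mm with the cap)
- used_b_cap (a joint): height of the cap of used_b above shut (m): 0 shut, 0.022 fully up. Stays where it is left; it is held by about 5 N of friction. The bottle can be carried by its cap, but to raise the cap the bottle must be held down (under the rack's plate it first rises 6 mm with the cap)
- used_c_cap (a joint): height of the cap of used_c above shut (m): 0 shut, 0.022 fully up. Stays where it is left; it is held by about 5 N of friction. The bottle can be carried by its cap, but to raise the cap the bottle must be held down (under the rack's plate it first rises 6 mm with the cap)
- fresh_a_cap (a joint): height of the cap of fresh_a above shut (m): 0 shut, 0.022 fully up. Stays where it is left; it is held by about 5 N of friction. The bottle can be carried by its cap, but to raise the cap the bottle must be held down (under the rack's plate it first rises 6 mm with the cap)
- fresh_b_cap (a joint): height of the cap of fresh_b above shut (m): 0 shut, 0.022 fully up. Stays where it is left; it is held by about 5 N of friction. The bottle can be carried by its cap, but to raise the cap the bottle must be held down (under the rack's plate it first rises 6 mm with the cap)
- fresh_c_cap (a joint): height of the cap of fresh_c above shut (m): 0 shut, 0.022 fully up. Stays where it is left; it is held by about 5 N of friction. The bottle can be carried by its cap, but to raise the cap the bottle must be held down (under the rack's plate it first rises 6 mm with the cap)
- reel: small reel of solder wire, 57 mm across, 46 mm tall, a bystander to be left alone; origin at the centre of its underside
- pliers: yellow-handled pliers, 140 mm long, 10 mm tall, a bystander to be left alone; origin at the centre of its underside
- tape: flat roll of black tape, 62 mm across, 19 mm tall, a bystander to be left alone; origin at the centre of its underside
There are look-alikes about, which are no part of the job. Leave any purple look-alike of the fresh_a alone. Leave any purple look-alike of the used_c alone.

How it is judged:
On the way, in this order (a step that is already met when the one before it is completed fails the run):
1. every used bottle's cap is pressed fully shut (value of joint each of used_a_cap, used_b_cap, used_c_cap below 0.003 m), for 0.2 s.
2. every used bottle stands upright in the tray (x of used_a in the frame of tray between -0.085 and 0.085 m and y of used_a in the frame of tray between -0.045 and 0.045 m and z of each of used_a, used_b, used_c in the frame of tray below 0.01 m and angle between each of used_a, used_b, used_c's own z axis and vertical below 0.1 rad and linear speed of each of used_a, used_b, used_c below 0.02 m/s and x of used_b in the frame of tray between -0.085 and 0.085 m and y of used_b in the frame of tray between -0.045 and 0.045 m and x of used_c in the frame of tray between -0.085 and 0.085 m and y of used_c in the frame of tray between -0.045 and 0.045 m), for 0.2 s.
3. every fresh bottle stands in a lane under the plate, at the back stop ((horizontal distance between fresh_a and lane0 below 0.014 m or horizontal distance between fresh_a and lane1 below 0.014 m or horizontal distance between fresh_a and lane2 below 0.014 m) and height (world z) of each of fresh_a, fresh_b, fresh_c below 0.006 m and angle between each of fresh_a, fresh_b, fresh_c's own z axis and vertical below 0.1 rad and linear speed of each of fresh_a, fresh_b, fresh_c below 0.02 m/s and (horizontal distance between fresh_b and lane0 below 0.014 m or horizontal distance between fresh_b and lane1 below 0.014 m or horizontal distance between fresh_b and lane2 below 0.014 m) and (horizontal distance between fresh_c and lane0 below 0.014 m or horizontal distance between fresh_c and lane1 below 0.014 m or horizontal distance between fresh_c and lane2 below 0.014 m)), for 0.2 s.
At the end, for the whole second after the job is handed in: Every used bottle stands upright and still in the tray (centre within 85 x 45 mm of the tray's centre along x and y) with its cap within 3 mm of shut; every fresh bottle stands upright and still on the bench in a lane, within 14 mm of the seat, with its cap at least 18 mm up (all of step 1 and all of step 2 and all of step 3 and value of joint each of fresh_a_cap, fresh_b_cap, fresh_c_cap above 0.018 m); the robot touches nothing.
It fails at once if a bottle is out of the rack (over 60 mm from every seat) with its cap more than 8 mm up (((horizontal distance between used_a and lane0 above 0.06 m and horizontal distance between used_a and lane1 above 0.06 m and horizontal distance between used_a and lane2 above 0.06 m) and value of joint used_a_cap above 0.008 m) or ((horizontal distance between used_b and lane0 above 0.06 m and horizontal distance between used_b and lane1 above 0.06 m and horizontal distance between used_b and lane2 above 0.06 m) and value of joint used_b_cap above 0.008 m) or ((horizontal distance between used_c and lane0 above 0.06 m and horizontal distance between used_c and lane1 above 0.06 m and horizontal distance between used_c and lane2 above 0.06 m) and value of joint used_c_cap above 0.008 m) or ((horizontal distance between fresh_a and lane0 above 0.06 m and horizontal distance between fresh_a and lane1 above 0.06 m and horizontal distance between fresh_a and lane2 above 0.06 m) and value of joint fresh_a_cap above 0.008 m) or ((horizontal distance between fresh_b and lane0 above 0.06 m and horizontal distance between fresh_b and lane1 above 0.06 m and horizontal distance between fresh_b and lane2 above 0.06 m) and value of joint fresh_b_cap above 0.008 m) or ((horizontal distance between fresh_c and lane0 above 0.06 m and horizontal distance between fresh_c and lane1 above 0.06 m and horizontal distance between fresh_c and lane2 above 0.06 m) and value of joint fresh_c_cap above 0.008 m)).
It fails at once if the fingers squeeze or press a bottle or its cap with more than 55 N a finger (110 N together) (contact force between the fingers and used_a above 110 N or contact force between the fingers and used_b above 110 N or contact force between the fingers and used_c above 110 N or contact force between the fingers and fresh_a above 110 N or contact force between the fingers and fresh_b above 110 N or contact force between the fingers and fresh_c above 110 N).
It fails at once if the solder reel, pliers or tape roll is moved more than 25 mm (distance of any of reel, pliers, tape from where it was at the start of the episode above 0.025 m).
Of used_a, used_b, used_c only 2 to 3 are there at a start; the rules pass over those that are not, and their reading is None.
Of fresh_a, fresh_b, fresh_c only 2 to 3 are there at a start; the rules pass over those that are not, and their reading is None.
At some moment in a run one of fresh_a, fresh_b, fresh_c may be knocked a few centimetres aside while the robot is not near it.
It also fails if it takes over 210 s, if anything falls off the work surface, if the arm or the gripper's body presses on something with over 40 N, if the wrist force passes 120 N, or if a joint passes its speed limit or range.

### The arm

A 6-joint arm with a two-finger parallel gripper is mounted at the origin on a cart in front of the work surface, level with it; the furniture and walls round the work are solid. World frame = base frame: x ahead of the robot, y to its left, z up, the work surface at z = 0. Lengths are in m, angles in rad, forces in N, time in s.
With the tool pointing down it reaches from about 0.35 to 0.925 m from the base axis. Payload 6.4 kg.
Tool frame: the origin (TCP) lies where the fingers leave the gripper's body, on its centre line; the fingertips stand 73 mm ahead of it and the grasp point (between the pads) lies 54 mm ahead of it; z points along the fingers, y is the line along which they close (so a half turn about z gives the same grasp; the last joint's range is limited). The gripper opens to 85 mm and grips with 20 to 120 N. Pads are 22 mm wide; open, the fingers measure 114 mm over their backs; the gripper's body (76 mm by 85 mm) begins 54 mm behind the grasp point. The pads swing forward as they close: fully open they stand 13 mm farther back than shut.
Start: joints at [0.95, 0.245, 1.558, -0, 1.339, -0.174], TCP at [0.281, 0.586, 0.304] pointing down, gripper open.
Joint ranges: [-3.13, 3.13], [-1.02, 2.26], [0.13, 2.54], [-0.95, 4.09], [0.21, 2.88], [-2.74, 2.74]. Speed limits (rad/s): [2.57, 2.57, 3.14, 3.14, 3.14, 3.14].

### API

Orientations are given as a rotation vector (axis times angle).
In Python, from station import readout, grab_frame, calibration, order gives the robot as it stands.
- The arm moves only by the tool carry_out, never from a script. Its arguments are lists of equal length, an entry for each row: "slide": the shift along the tool's x, y, z in mm, a list of three; "rot": the turn, a rotation vector about the tool's x, y, z in degrees, a list of three. A call has 1 to 20 rows; each row is the pose to reach, as a shift and turn from the pose commanded when the call began, along the tool's axes at that moment; what a row does not reach only later rows make up. A row lasts 1/10 s, in which the tool goes at most 50 mm and 8.59 degrees, less where a joint would pass 70% of its speed; a pose out of reach is approached as far as the arm can. A call with a gripper value outside its range is refused whole. "fingers" is the finger opening in mm, from 0 to 85.4, set as the call begins (left out, the last holds). The fingers move at their own pace and stop on an object; the grip force is fixed at half the most. Time passes only in rows, so rows that repeat a pose let the fingers close. It gives the time, the measured TCP pose, the force, the opening and the grip force at its end, in the units of the state.
- readout.observe(): the state, without advancing time (a new reading comes with each control period).
- grab_frame(name): name is "scene" or "top" or "wrist"; returns the picture (400x640x3 uint8, red, green, blue); there is no depth.
- calibration(name): a dict with "mtx" (3x3 intrinsics, pixels), "world_from_camera" (4x4, takes a point from camera to world coordinates). Camera axes: x right, y down, z forward; pixel columns grow to the right and rows downward; lengths in m; the calibration is good to about 2 mm. A picture is of the moment at which its call begins: read the wrist's pose just before it. calibration takes no time and is no camera call; for the wrist camera it gives the pose at the moment of the call.
- order.sign_off(): hands the job in; it is judged then, once.
The state is a dict: "time_s": time; "joints": joint angles; "qd": joint speeds; "effort": joint torques, N m; "tcp_pos": TCP position; "eef_rot": TCP orientation; "force": force on the tool from outside, world axes, zero at the start; "moment": the same for the moment, N m; "gripper_width": finger opening in m; "finger_force": force on a finger pad.
Only numpy, scipy, OpenCV 4.12 (cv2) and the standard library are available. Lean on these libraries where they do the work, as an engineer would, in place of code of your own. Each camera call takes 0.05 s, during which the arm holds its last target. There are 200 camera calls.

## Working session

There is one attempt and no reset: what is moved stays moved. The work goes in short steps, Python scripts to look and compute and a tool call to move; the robot and the scene stay as the last step left them, time stands still between calls to the robot, and variables do not carry over. Pictures are saved under pics/ and viewed, at most 14 in all, crops included, and the job is handed in when it is done.

Besides the shell and the picture viewer there is one more tool, called after "Emit:" by a JSON object that holds its "method" and its "body". carry_out: Moves the arm, as the interface text tells. Its arguments: {"type":"object","properties":{"slide":{"type":"array"},"rot":{"type":"array"},"fingers":{"type":"number"}},"required":["slide","rot"]}

```bash
mkdir -p pics; ls; python3 - <<'E'
from station import readout, grab_frame, calibration
import cv2, numpy as np
np.set_printoptions(precision=4,suppress=True)
print(readout.observe())
for n in("scene","top"):
    f=grab_frame(n); cv2.imwrite(f"pics/{n}0.png",f[:,:,::-1]); c=calibration(n); print(n,c["mtx"],c["world_from_camera"])
E
```

```text
pics
{'time_s': 0.0, 'joints': array([ 0.9499,  0.2458,  1.559 , -0.    ,  1.3387, -0.1741]), 'qd': array([-0.0006,  0.0012, -0.0005,  0.0005,  0.    ,  0.0003]), 'effort': array([  0.0009, -42.9494, -32.6136,  -0.    ,   0.0053,   0.    ]), 'tcp_pos': array([0.2806, 0.5858, 0.3028]), 'eef_rot': array([-0.6958, -3.0628,  0.0029]), 'force': array([ 0.6299,  0.305 , -0.8937]), 'moment': array([-0.0022, -0.0006,  0.031 ]), 'finger_force': 0.0, 'gripper_width': 0.085257280034187}
scene [[463.4083   0.     315.2661]
 [  0.     463.4083 200.1752]
 [  0.       0.       1.    ]] [[ 0.83   -0.4028  0.3857  0.0547]
 [-0.5577 -0.5885  0.5854 -0.7592]
 [-0.0088 -0.701  -0.7131  0.9364]
 [ 0.      0.      0.      1.    ]]
top [[394.8502   0.     325.4014]
 [  0.     394.8502 202.3804]
 [  0.       0.       1.    ]] [[ 0.02   -0.9773  0.211   0.2886]
 [-0.9998 -0.0202  0.0011 -0.0382]
 [ 0.0032 -0.2109 -0.9775  1.2754]
 [ 0.      0.      0.      1.    ]]
```

View pics/scene0.png

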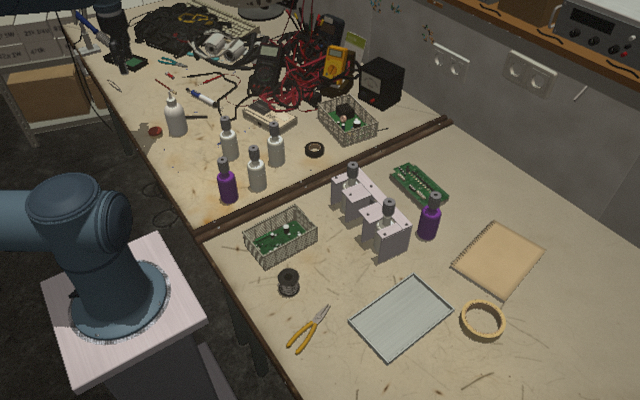

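View pics/top0.png

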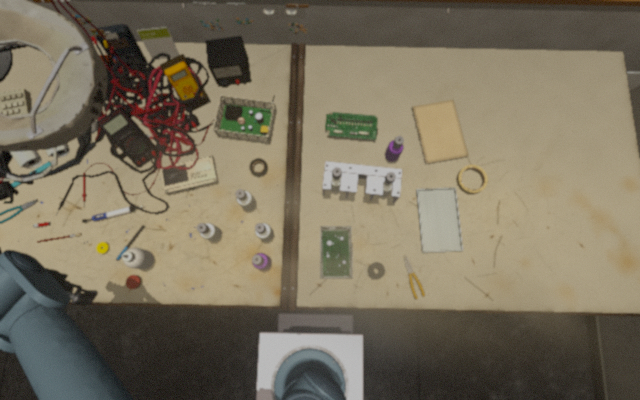

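The scene view shows used caps in the rack at about (352,172) and (388,208), so the middle lane looks empty. Three white fresh bottles stand near (228,140), (257,170) and (276,145), with purple look-alikes at (227,180) and (429,218). The tray is at (400,318). I'll zoom in next.

```bash
python3 - <<'E'
import cv2, numpy as np
t=cv2.imread("pics/top0.png"); s=cv2.imread("pics/scene0.png")
a=cv2.resize(t[140:300,190:490],None,fx=2.6,fy=2.6,interpolation=cv2.INTER_CUBIC)
b=cv2.resize(s[100:370,200:470],None,fx=2.2,fy=2.2,interpolation=cv2.INTER_CUBIC)
cv2.imwrite("pics/ta.png",a);cv2.imwrite("pics/sb.png",b)
E
```

```text
(no output)
```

View pics/ta.png

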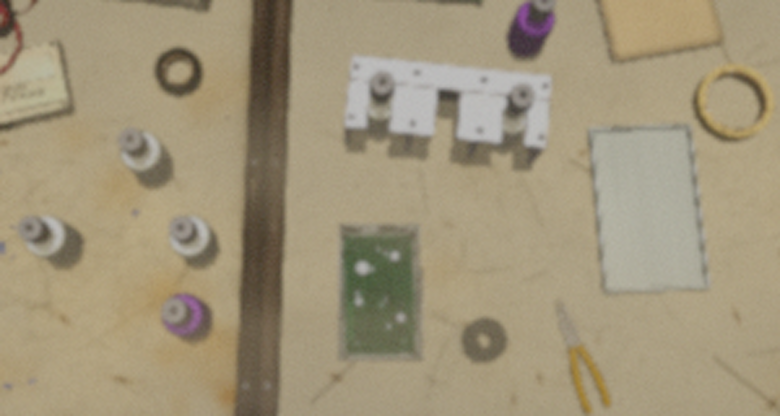

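View pics/sb.png

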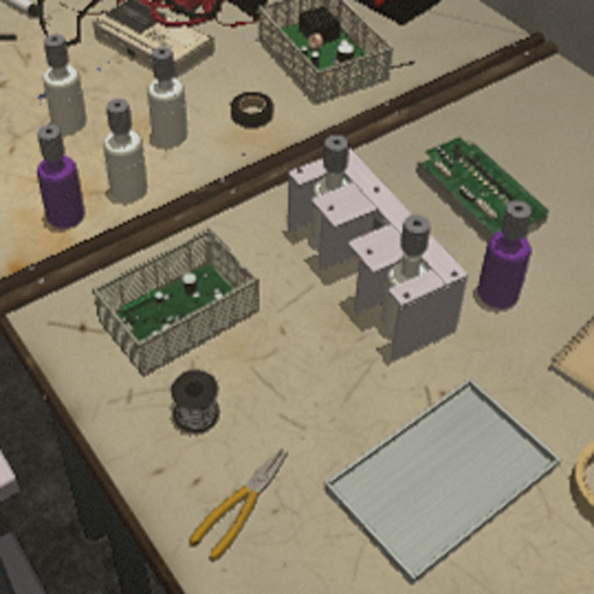

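The crops confirm it. Used bottles are in lanes 0 and 2, lane 1 is empty, and three fresh bottles stand left of the ridge with the tape nearby. Next I'll measure them by ray casting.

```bash
cat > h.py <<'E'
import cv2, numpy as np
from station import readout, grab_frame, calibration
from scipy.spatial.transform import Rotation as R
np.set_printoptions(precision=4,suppress=True)
def ray(cal,px):
    K=cal["mtx"];T=cal["world_from_camera"]
    p=np.linalg.inv(K)@np.array([px[0],px[1],1.]); return T[:3,3],T[:3,:3]@p
def onz(cal,px,z):
    o,d=ray(cal,px); return (o+d*(z-o[2])/d[2])
def proj(cal,P):
    T=cal["world_from_camera"]; q=T[:3,:3].T@(np.asarray(P)-T[:3,3]); q=cal["mtx"]@q; return q[:2]/q[2]
def two(c1,p1,c2,p2):
    o1,d1=ray(c1,p1);o2,d2=ray(c2,p2)
    A=np.stack([d1,-d2],1);t=np.linalg.lstsq(A,o2-o1,rcond=None)[0]
    a=o1+d1*t[0];b=o2+d2*t[1];return (a+b)/2,np.linalg.norm(a-b)
E
python3 - <<'E'
from h import *
ct,cs=calibration("top"),calibration("scene")
T=lambda u,v:(190+(u+.5)/2.6-.5,140+(v+.5)/2.6-.5)
S=lambda u,v:(200+(u+.5)/2.2-.5,100+(v+.5)/2.2-.5)
# cap top centres
for n,t,s,z in [("ua",(380,80),(336,143),.166),("uc",(521,92),(416,223),.166),("f1(left)",(33,226),(56,42),.144),("f2",(128,138),(163,53),.144),("f3",(181,226),(119,106),.144),("purp",(174,309),(48,131),.144),("purpR",(543,3),(517,208),.144)]:
    p,e=two(ct,T(*t),cs,S(*s)); print(n,"two",p,round(e,4),"top",onz(ct,T(*t),z)[:2],"scene",onz(cs,S(*s),z)[:2])
print("plate",[onz(ct,T(*q),.1)[:2] for q in [(350,58),(551,76),(346,128),(545,148)]])
print("tray",[onz(ct,T(*q),.014)[:2] for q in [(588,128),(690,124),(708,290),(604,292)]])
print("trayS",[onz(cs,S(*q),.014)[:2] for q in [(471,383),(558,461),(413,580),(327,487)]])
print("tape",onz(ct,T(179,71),.01)[:2],"reel",onz(ct,T(484,340),.046)[:2],"basket",[onz(ct,T(*q),.061)[:2] for q in [(340,225),(418,225),(420,358),(338,358)]])
# rack plate mask
im=cv2.imread("pics/top0.png");hsv=cv2.cvtColor(im,cv2.COLOR_BGR2HSV)
m=((hsv[...,1]<35)&(hsv[...,2]>165)).astype(np.uint8);m[:150]=0;m[202:]=0;m[:,:315]=0;m[:,412:]=0
c=np.vstack([k for k in cv2.findContours(m,0,1)[0] if cv2.contourArea(k)>30]);r=cv2.minAreaRect(c);print(r)
print([onz(ct,q,.1)[:2] for q in cv2.boxPoints(r)])
E
```

```text
ua two [ 0.6272 -0.0658  0.1547] 0.0007 top [ 0.6241 -0.0656] scene [ 0.6186 -0.0757]
uc two [ 0.6134 -0.2242  0.1636] 0.0016 top [ 0.6134 -0.2241] scene [ 0.6108 -0.2257]
f1(left) two [0.4538 0.318  0.1414] 0.0006 top [0.4537 0.3171] scene [0.4522 0.3146]
f2 two [0.5584 0.219  0.1394] 0.0019 top [0.5564 0.2182] scene [0.5565 0.2132]
f3 two [0.4579 0.1531 0.1411] 0.0008 top [0.4571 0.1527] scene [0.4568 0.1496]
purp two [0.3646 0.1555 0.1444] 0.0017 top [0.3654 0.1553] scene [0.364  0.1562]
purpR two [ 0.7297 -0.2559  0.1454] 0.004 top [ 0.7284 -0.2551] scene [ 0.7332 -0.2553]
plate [array([ 0.6708, -0.0309]), array([ 0.6533, -0.2713]), array([ 0.5843, -0.028 ]), array([ 0.5649, -0.2624])]
tray [array([ 0.6123, -0.3339]), array([ 0.6202, -0.4635]), array([ 0.4106, -0.4752]), array([ 0.4055, -0.3476])]
trayS [array([ 0.6109, -0.3425]), array([ 0.6184, -0.4652]), array([ 0.4128, -0.4797]), array([ 0.4044, -0.3559])]
tape [0.678 0.189] reel [ 0.3431 -0.1961] basket [array([ 0.4746, -0.023 ]), array([ 0.4765, -0.1162]), array([ 0.3203, -0.1196]), array([ 0.3184, -0.0242])]
((361.9959716796875, 178.1378631591797), (78.30282592773438, 27.906360626220703), 6.072457313537598)
[array([ 0.5875, -0.0243]), array([ 0.6769, -0.0315]), array([ 0.6551, -0.2738]), array([ 0.5664, -0.2629])]
```

```bash
cat >> h.py <<'E'
YAW=np.deg2rad(-4.5)
ex=np.array([np.cos(YAW),np.sin(YAW),0]);ey=np.array([-ex[1],ex[0],0])
def go(xyz,s=None):
    "slide in tool axes (mm) from measured pose to world TCP target"
    s=s or readout.observe();M=R.from_rotvec(s["eef_rot"]).as_matrix()
    return M.T@(np.asarray(xyz)-s["tcp_pos"])*1e3
E
python3 - <<'E'
from h import *
s=readout.observe();M=R.from_rotvec(s["eef_rot"]).as_matrix();print(M)
for t in(ex,-ex):
    W=np.stack([np.cross(t,[0,0,-1]),t,[0,0,-1]],1)
    print(R.from_matrix(M.T@W).as_rotvec(degrees=True))
print(go([0.56,-0.06,0.36]))
E
```

```text
[[-0.9018  0.4321 -0.001 ]
 [ 0.4321  0.9018 -0.0014]
 [ 0.0003 -0.0017 -1.    ]]
[-0.0962  0.044  68.8999]
[  -0.0487   -0.1065 -111.1001]
[-531.0172 -461.8694  -56.4716]
```

Emit:
{"method": "carry_out", "body": {"slide": [[-531, -462, -57], [-531, -462, -57], [-531, -462, -57], [-531, -462, -57], [-531, -462, -57], [-531, -462, -57], [-531, -462, -57], [-531, -462, -57], [-531, -462, -57], [-531, -462, -57], [-531, -462, -57], [-531, -462, -57], [-531, -462, -57], [-531, -462, -57], [-531, -462, -57], [-531, -462, -57], [-531, -462, -57], [-531, -462, -57]], "rot": [[0, 0, 69], [0, 0, 69], [0, 0, 69], [0, 0, 69], [0, 0, 69], [0, 0, 69], [0, 0, 69], [0, 0, 69], [0, 0, 69], [0, 0, 69], [0, 0, 69], [0, 0, 69], [0, 0, 69], [0, 0, 69], [0, 0, 69], [0, 0, 69], [0, 0, 69], [0, 0, 69]], "fingers": 0}}

```text
time_s: 1.9
tcp_pos: [0.5596, -0.0585, 0.3606]
eef_rot: [-2.306, -2.132, 0.0]
force: [0.6, 0.8, -0.2]
gripper_width: -0.0001
finger_force: 0.0
```

```bash
python3 - <<'E'
from h import *
s=readout.observe();print(s["tcp_pos"],s["eef_rot"],s["joints"],s["force"],s["time_s"])
c=calibration("wrist");f=grab_frame("wrist");cv2.imwrite("pics/w0.png",f[:,:,::-1]);print(c)
np.savez("w0.npz",K=c["mtx"],T=c["world_from_camera"])
E
```

```text
[ 0.5596 -0.0585  0.3606] [-2.3064 -2.1321  0.0003] [-0.3057 -0.0022  1.7241  0.0002  1.4203 -0.2272] [ 0.591   0.8481 -0.199 ] 1.9
{'mtx': array([[280.1973,   0.    , 316.489 ],
       [  0.    , 280.1973, 203.3251],
       [  0.    ,   0.    ,   1.    ]]), 'world_from_camera': array([[ 0.9968, -0.0757, -0.0243,  0.5656],
       [-0.0795, -0.9537, -0.2901,  0.0154],
       [-0.0012,  0.2911, -0.9567,  0.4298],
       [ 0.    ,  0.    ,  0.    ,  1.    ]])}
```

View pics/w0.png

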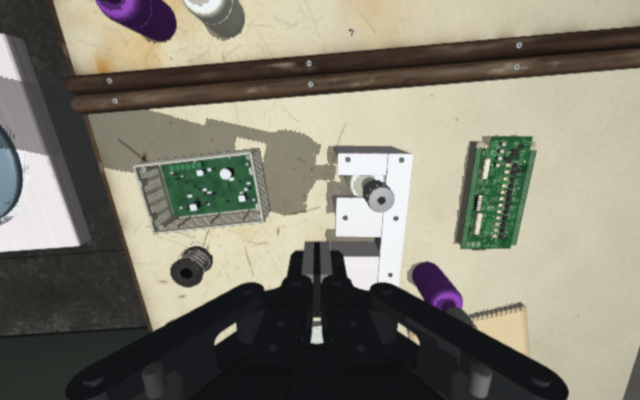

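The wrist view shows the lane 0 cap top at about (381,200). The plate's left edge runs from (336,152) to (411,153), and its back edge continues down to about (399,288).

```bash
python3 - <<'E'
from h import *
z=np.load("w0.npz");c={"mtx":z["K"],"world_from_camera":z["T"]}
print("cap",onz(c,(381,200),.166), "plate",onz(c,(411,153),.1),onz(c,(337,148),.1),onz(c,(399,288),.1))
im=cv2.imread("pics/w0.png");hsv=cv2.cvtColor(im,cv2.COLOR_BGR2HSV)
m=((hsv[...,1]<30)&(hsv[...,2]>190)).astype(np.uint8);m[:,:330]=0;m[:140]=0;m[280:]=0;m[:,420:]=0
# back edge fit
pts=[];
for v in list(range(160,180))+list(range(215,275)):
    u=np.flatnonzero(m[v]); 
    if len(u): pts.append(onz(c,(u.max()+.5,v),.1)[:2])
pts=np.array(pts,np.float32);vx,vy,x0,y0=cv2.fitLine(pts,cv2.DIST_HUBER,0,.01,.01).ravel();print("edge dir yaw",np.degrees(np.arctan2(-vx/vy*1,1)),"x at y=-.03",x0+vx/vy*(-.03-y0))
# cap: gray/dark circle
g=cv2.medianBlur(cv2.cvtColor(im,cv2.COLOR_BGR2GRAY),3)
print(cv2.HoughCircles(g[170:225,350:410],cv2.HOUGH_GRADIENT,1,20,param1=80,param2=12,minRadius=9,maxRadius=20))
print("fingertip proj at TCP z-73 vs",proj(c,[.5596,-.0585,.2876]))
E
```

```text
cap [ 0.6222 -0.0662  0.166 ] plate [ 0.6719 -0.0321  0.1   ] [ 0.5863 -0.0196  0.1   ] [ 0.6591 -0.2129  0.1   ]
edge dir yaw -5.122659 x at y=-.03 0.67541444
[[[31.5 29.5 12.7]
  [14.5 14.5 10.3]]]
fingertip proj at TCP z-73 vs [316.6665 255.8993]
```

```bash
sed -i 's/deg2rad(-4.5)/deg2rad(-4.9)/' h.py; python3 - <<'E'
from h import *
print(go([.623,-.066,.262]),go([.623,-.066,.217]))
E
```

```text
[-2.5672 63.735  98.7049] [ -2.5768  63.7511 143.7049]
```

Emit:
{"method": "carry_out", "body": {"slide": [[-2.5, 63.7, 50], [-2.5, 63.7, 98], [-2.5, 63.7, 98], [-2.5, 63.7, 104], [-2.5, 63.7, 110], [-2.5, 63.7, 116], [-2.5, 63.7, 122], [-2.5, 63.7, 128], [-2.5, 63.7, 134], [-2.5, 63.7, 138], [-2.5, 63.7, 141], [-2.5, 63.7, 142], [-2.5, 63.7, 142]], "rot": [[0, 0, 0], [0, 0, 0], [0, 0, 0], [0, 0, 0], [0, 0, 0], [0, 0, 0], [0, 0, 0], [0, 0, 0], [0, 0, 0], [0, 0, 0], [0, 0, 0], [0, 0, 0], [0, 0, 0]]}}

```text
time_s: 3.25
tcp_pos: [0.6236, -0.0675, 0.2191]
eef_rot: [2.308, 2.13, 0.001]
force: [0.3, 0.0, 3.5]
gripper_width: -0.0003
finger_force: 1.8
```

Emit:
{"method": "carry_out", "body": {"slide": [[0, 0, 1], [0, 0, 2], [0, 0, 2.5], [0, 0, 2.5]], "rot": [[0, 0, 0], [0, 0, 0], [0, 0, 0], [0, 0, 0]]}}

```text
time_s: 3.65
tcp_pos: [0.6236, -0.0675, 0.2166]
eef_rot: [2.308, 2.13, 0.001]
force: [0.4, 0.4, 5.3]
gripper_width: 0.0002
finger_force: 2.5
```

Emit:
{"method": "carry_out", "body": {"slide": [[0, 0, 0.7], [0, 0, 1.4], [0, 0, 1.4]], "rot": [[0, 0, 0], [0, 0, 0], [0, 0, 0]]}}

```text
time_s: 3.95
tcp_pos: [0.6241, -0.0677, 0.2166]
eef_rot: [2.307, 2.129, 0.002]
force: [-1.2, 1.3, 10.4]
gripper_width: 0.0001
finger_force: 5.1
```

Emit:
{"method": "carry_out", "body": {"slide": [[0, 0, -45], [-40, 0, -60], [-90, 0, -60], [-140, 0, -55], [-157.5, 0, -30], [-157.5, 0, -27], [-157.5, 0, -21], [-157.5, 0, -15], [-157.5, 0, -10], [-157.5, 0, -6], [-157.5, 0, -3], [-157.5, 0, -1.5], [-157.5, 0, 0], [-157.5, 0, 0]], "rot": [[0, 0, 0], [0, 0, 0], [0, 0, 0], [0, 0, 0], [0, 0, 0], [0, 0, 0], [0, 0, 0], [0, 0, 0], [0, 0, 0], [0, 0, 0], [0, 0, 0], [0, 0, 0], [0, 0, 0], [0, 0, 0]]}}

```text
time_s: 5.35
tcp_pos: [0.6119, -0.2242, 0.2174]
eef_rot: [2.305, 2.13, 0.001]
force: [-1.9, -2.1, 8.1]
gripper_width: 0.0003
finger_force: 4.2
```

Emit:
{"method": "carry_out", "body": {"slide": [[0, 0, 0.7], [0, 0, 1.2], [0, 0, 1.2]], "rot": [[0, 0, 0], [0, 0, 0], [0, 0, 0]]}}

```text
time_s: 5.65
tcp_pos: [0.6124, -0.2244, 0.2174]
eef_rot: [2.303, 2.128, 0.002]
force: [-1.3, -1.1, 12.2]
gripper_width: -0.0001
finger_force: 6.0
```

Emit:
{"method": "carry_out", "body": {"slide": [[0, 0, -40], [0, 0, -60], [0, 0, -60], [0, 0, -60]], "rot": [[0, 0, 0], [0, 0, 0], [0, 0, 0], [0, 0, 0]], "fingers": 60}}

```text
time_s: 6.05
tcp_pos: [0.6107, -0.2233, 0.2732]
eef_rot: [-2.307, -2.131, -0.001]
force: [-0.1, -0.1, -1.2]
gripper_width: 0.0581
finger_force: 0.0
```

```bash
python3 - <<'E'
from h import *
s=readout.observe();print(s["tcp_pos"],s["time_s"])
f=grab_frame("wrist");g=grab_frame("scene")
a=np.hstack([f[100:350,170:470],cv2.resize(g[130:255,310:460],(300,250),interpolation=2)])
cv2.imwrite("pics/w1.png",a[:,:,::-1])
E
```

```text
[ 0.6107 -0.2233  0.2732] 6.05
```

View pics/w1.png

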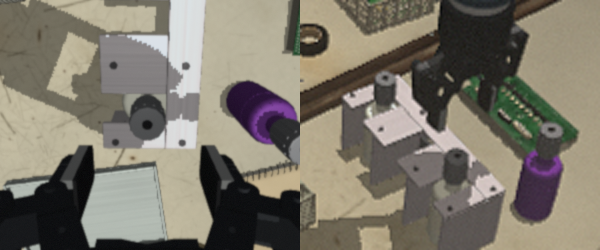

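The wrist crop shows the lane 2 cap, now shut, at full-frame (317,225), centred between the fingers. The scene crop shows both caps down.

```bash
python3 - <<'E'
from h import *
c=calibration("wrist");print(onz(c,(317,225),.144)); print(go([.611,-.2245,.181]))
E
```

```text
[ 0.6098 -0.2259  0.144 ]
[-1.2324  1.2542 90.4909]
```

Emit:
{"method": "carry_out", "body": {"slide": [[-2, 0, 45], [-2, 0, 80], [-2, 0, 91], [-2, 0, 91], [-2, 0, 91]], "rot": [[0, 0, 0], [0, 0, 0], [0, 0, 0], [0, 0, 0], [0, 0, 0]], "fingers": 50}}

```text
time_s: 6.65
tcp_pos: [0.6112, -0.2267, 0.1839]
eef_rot: [2.308, 2.13, 0.001]
force: [-0.5, 0.1, -0.1]
gripper_width: 0.05
finger_force: 0.0
```

Emit:
{"method": "carry_out", "body": {"slide": [[0, 0, 0], [0, 0, 0], [0, 0, 0], [0, 0, 0], [0, 0, 0], [0, 0, 0]], "rot": [[0, 0, 0], [0, 0, 0], [0, 0, 0], [0, 0, 0], [0, 0, 0], [0, 0, 0]], "fingers": 27}}

```text
time_s: 7.25
tcp_pos: [0.6114, -0.227, 0.1852]
eef_rot: [2.306, 2.128, 0.001]
force: [-1.4, 0.8, 6.1]
gripper_width: 0.0275
finger_force: 19.9
```

Emit:
{"method": "carry_out", "body": {"slide": [[0, 0, -1], [0, 0, -3], [0, 0, -4], [0, 0, -4]], "rot": [[0, 0, 0], [0, 0, 0], [0, 0, 0], [0, 0, 0]], "fingers": 26.5}}

```text
time_s: 7.65
tcp_pos: [0.6105, -0.2264, 0.1866]
eef_rot: [-2.309, -2.13, 0.0]
force: [-0.5, 0.6, -0.1]
gripper_width: 0.0272
finger_force: 30.6
```

Emit:
{"method": "carry_out", "body": {"slide": [[0, -10, -1], [0, -30, -1], [0, -50, -1], [0, -70, -1], [0, -90, -1], [0, -95, -1], [0, -95, -30], [0, -95, -60], [0, -95, -60]], "rot": [[0, 0, 0], [0, 0, 0], [0, 0, 0], [0, 0, 0], [0, 0, 0], [0, 0, 0], [0, 0, 0], [0, 0, 0], [0, 0, 0]]}}

```text
time_s: 8.55
tcp_pos: [0.518, -0.2202, 0.2519]
eef_rot: [2.302, 2.124, 0.004]
force: [1.3, 0.1, -0.4]
gripper_width: 0.027
finger_force: 30.9
```

```bash
python3 - <<'E'
from h import *
s=readout.observe();print(s["tcp_pos"],s["force"],s["gripper_width"])
f=grab_frame("scene");t=grab_frame("top")
cv2.imwrite("pics/s1.png",np.hstack([cv2.resize(f[120:370,270:470],None,fx=2,fy=2,interpolation=2),t[130:380,300:500].repeat(2,0).repeat(2,1)])[:,:,::-1])
ct=calibration("top")
t2=np.array([[.6123,-.3339],[.6202,-.4635],[.4106,-.4752],[.4055,-.3476]]).mean(0);print(t2)
hsv=cv2.cvtColor(cv2.imread("pics/top0.png"),cv2.COLOR_BGR2HSV)
E
```

```text
[ 0.518  -0.2202  0.2519] [ 1.2549  0.0651 -0.3766] 0.027047091459349384
[ 0.5121 -0.4051]
```

View pics/s1.png

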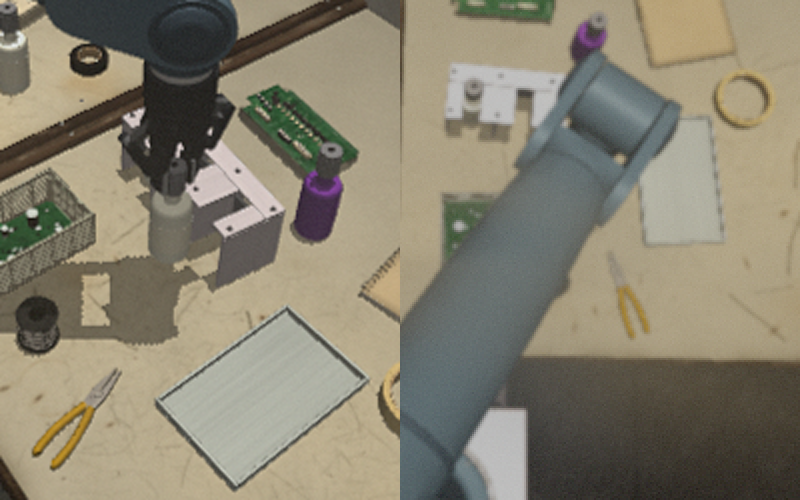

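```bash
python3 - <<'E'
from h import *
print(go([.557,-.405,.252]),go([.557,-.405,.190]))
E
```

```text
[-182.157    55.5152   -4.4095] [-182.11     55.426    57.5905]
```

Emit:
{"method": "carry_out", "body": {"slide": [[-45, 14, 0], [-90, 28, 0], [-140, 42, 0], [-175, 53, 0], [-182, 55.5, 0], [-182, 55.5, 25], [-182, 55.5, 45], [-182, 55.5, 52], [-182, 55.5, 56], [-182, 55.5, 58], [-182, 55.5, 58]], "rot": [[0, 0, 0], [0, 0, 0], [0, 0, 0], [0, 0, 0], [0, 0, 0], [0, 0, 0], [0, 0, 0], [0, 0, 0], [0, 0, 0], [0, 0, 0], [0, 0, 0]]}}

```text
time_s: 9.75
tcp_pos: [0.5571, -0.4048, 0.1897]
eef_rot: [2.307, 2.13, 0.0]
force: [-0.1, 0.5, -0.8]
gripper_width: 0.0271
finger_force: 30.7
```

Emit:
{"method": "carry_out", "body": {"slide": [[0, 0, 1], [0, 0, 2], [0, 0, 2]], "rot": [[0, 0, 0], [0, 0, 0], [0, 0, 0]]}}

```text
time_s: 10.05
tcp_pos: [0.5574, -0.4053, 0.1895]
eef_rot: [2.307, 2.129, 0.0]
force: [-1.8, 1.9, 7.6]
gripper_width: 0.0272
finger_force: 31.6
```

Emit:
{"method": "carry_out", "body": {"slide": [[0, 0, -1], [0, 0, -1.5], [0, 0, -1.5], [0, 0, -1.5], [0, 0, -1.5], [0, 0, -30], [0, 0, -80], [0, 0, -120], [0, 0, -120]], "rot": [[0, 0, 0], [0, 0, 0], [0, 0, 0], [0, 0, 0], [0, 0, 0], [0, 0, 0], [0, 0, 0], [0, 0, 0], [0, 0, 0]], "fingers": 52}}

```text
time_s: 10.95
tcp_pos: [0.5586, -0.4066, 0.3155]
eef_rot: [2.298, 2.121, 0.001]
force: [0.2, -0.7, 0.8]
gripper_width: 0.0518
finger_force: 0.0
```

```bash
python3 - <<'E'
from h import *
s=readout.observe();print(s["tcp_pos"],s["gripper_width"]);print(go([.623,-.066,.30]),go([.623,-.066,.183]))
f=grab_frame("scene");cv2.imwrite("pics/s2.png",cv2.resize(f[120:370,270:470],None,fx=2,fy=2,interpolation=2)[:,:,::-1])
E
```

```text
[ 0.5586 -0.4066  0.3155] 0.05183523466864224
[344.7642  36.7959  12.7944] [345.8299  35.5596 129.7831]
```

View pics/s2.png

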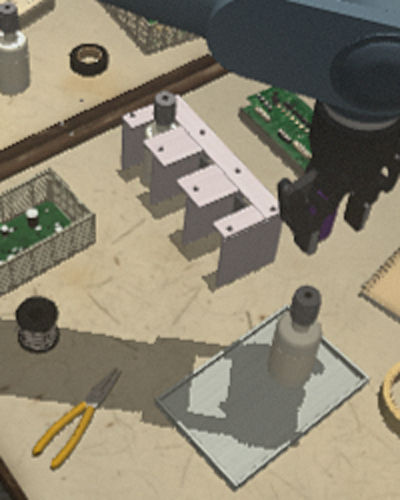

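Used bottle C stands upright in the tray. Next is A.

Emit:
{"method": "carry_out", "body": {"slide": [[50, 5, 0], [100, 10, 0], [150, 16, 0], [200, 21, 0], [250, 26, 0], [300, 32, 0], [335, 36, 0], [344, 37, 0], [344, 37, 0], [344, 37, 0]], "rot": [[0, 0, 0], [0, 0, 0], [0, 0, 0], [0, 0, 0], [0, 0, 0], [0, 0, 0], [0, 0, 0], [0, 0, 0], [0, 0, 0], [0, 0, 0]]}}

```text
time_s: 12.0
tcp_pos: [0.6208, -0.0656, 0.3058]
eef_rot: [-2.309, -2.129, 0.002]
force: [-0.3, 0.5, 1.2]
gripper_width: 0.0518
finger_force: 0.0
```

```bash
cat >> h.py <<'E'
def capfind(name,P,z,rad=16,r=None):
    "dark-grey blob (cap) nearest to expected cap-top centre P"
    c=calibration(name);f=grab_frame(name);p=proj(c,[P[0],P[1],z]);hsv=cv2.cvtColor(f,cv2.COLOR_RGB2HSV)
    g=cv2.medianBlur(cv2.cvtColor(f,cv2.COLOR_RGB2GRAY),3);w=40;u,v=int(p[0]),int(p[1])
    k=g[max(v-w,0):v+w,max(u-w,0):u+w]
    h=cv2.HoughCircles(k,cv2.HOUGH_GRADIENT,1,8,param1=80,param2=10,minRadius=rad-4,maxRadius=rad+4)
    if h is None: return p,None
    return p,[(q,onz(c,(q[0]+max(u-w,0),q[1]+max(v-w,0)),z)[:2]) for q in h[0][:3]]
E
python3 - <<'E'
from h import *
s=readout.observe();print(s["tcp_pos"]);print(go([.623,-.066,.183]))
c=calibration("wrist");d=np.linalg.norm(c["world_from_camera"][:3,3]-[.623,-.066,.144])
print(capfind("wrist",(.623,-.066),.144,int(280*.014/d)))
E
```

```text
[ 0.6208 -0.0656  0.3058]
[ -0.1584   2.4433 122.8279]
(array([319.5107, 207.7024]), [(array([41.5, 42.5, 15. ], dtype=float32), array([ 0.6237, -0.0677])), (array([41.5, 34.5, 15.5], dtype=float32), array([ 0.6243, -0.0605])), (array([75.5, 28.5, 19.4], dtype=float32), array([ 0.6537, -0.0575]))])
```

Emit:
{"method": "carry_out", "body": {"slide": [[-1, 2.8, 45], [-1, 2.8, 90], [-1, 2.8, 115], [-1, 2.8, 121.5], [-1, 2.8, 121.5], [-1, 2.8, 121.5]], "rot": [[0, 0, 0], [0, 0, 0], [0, 0, 0], [0, 0, 0], [0, 0, 0], [0, 0, 0]]}}

```text
time_s: 12.65
tcp_pos: [0.6249, -0.067, 0.1874]
eef_rot: [2.308, 2.127, 0.003]
force: [0.5, -0.2, 0.5]
gripper_width: 0.0522
finger_force: 0.0
```

Emit:
{"method": "carry_out", "body": {"slide": [[0, 0, 0], [0, 0, 0], [0, 0, 0], [0, 0, 0], [0, 0, 0], [0, 0, -2], [0, 0, -4], [0, 0, -4]], "rot": [[0, 0, 0], [0, 0, 0], [0, 0, 0], [0, 0, 0], [0, 0, 0], [0, 0, 0], [0, 0, 0], [0, 0, 0]], "fingers": 26.5}}

```text
time_s: 13.45
tcp_pos: [0.6237, -0.0659, 0.1893]
eef_rot: [-2.309, -2.131, -0.0]
force: [-0.2, -0.7, -0.6]
gripper_width: 0.0273
finger_force: 29.3
```

Emit:
{"method": "carry_out", "body": {"slide": [[0, -10, 0], [0, -30, 0], [0, -50, 0], [0, -70, 0], [0, -88, 0], [0, -92, -4], [0, -92, -40], [0, -92, -90], [0, -92, -140], [0, -92, -150], [0, -92, -150]], "rot": [[0, 0, 0], [0, 0, 0], [0, 0, 0], [0, 0, 0], [0, 0, 0], [0, 0, 0], [0, 0, 0], [0, 0, 0], [0, 0, 0], [0, 0, 0], [0, 0, 0]]}}

```text
time_s: 14.55
tcp_pos: [0.5332, -0.0589, 0.3423]
eef_rot: [2.305, 2.127, 0.005]
force: [0.4, -0.7, -2.0]
gripper_width: 0.0272
finger_force: 29.5
```

```bash
python3 - <<'E'
from h import *
s=readout.observe();print(s["tcp_pos"],s["gripper_width"]);print(go([.467,-.411,.338]))
E
```

```text
[ 0.5332 -0.0589  0.3423] 0.027180347506214547
[-356.2275  -37.7465    4.5627]
```

Emit:
{"method": "carry_out", "body": {"slide": [[-48, -5, 0], [-96, -10, 0], [-144, -15, 0], [-192, -20, 0], [-240, -25, 0], [-288, -30, 0], [-336, -36, 0], [-356, -38, 0], [-356, -38, 0], [-356, -38, 45], [-356, -38, 90], [-356, -38, 125], [-356, -38, 138], [-356, -38, 138], [-356, -38, 138]], "rot": [[0, 0, 0], [0, 0, 0], [0, 0, 0], [0, 0, 0], [0, 0, 0], [0, 0, 0], [0, 0, 0], [0, 0, 0], [0, 0, 0], [0, 0, 0], [0, 0, 0], [0, 0, 0], [0, 0, 0], [0, 0, 0], [0, 0, 0]]}}

```text
time_s: 16.05
tcp_pos: [0.4666, -0.4105, 0.2029]
eef_rot: [2.306, 2.13, -0.0]
force: [-0.2, -0.2, -0.8]
gripper_width: 0.027
finger_force: 29.4
```

Emit:
{"method": "carry_out", "body": {"slide": [[0, 0, 5], [0, 0, 8], [0, 0, 10], [0, 0, 11], [0, 0, 11]], "rot": [[0, 0, 0], [0, 0, 0], [0, 0, 0], [0, 0, 0], [0, 0, 0]]}}

```text
time_s: 16.55
tcp_pos: [0.4661, -0.411, 0.1919]
eef_rot: [2.307, 2.129, -0.0]
force: [-1.2, 1.7, 5.5]
gripper_width: 0.027
finger_force: 30.0
```

Emit:
{"method": "carry_out", "body": {"slide": [[0, 0, -1], [0, 0, -1], [0, 0, -1], [0, 0, -1], [0, 0, -1], [0, 0, -30], [0, 0, -70], [0, 0, -110], [0, 0, -110], [0, 0, -110]], "rot": [[0, 0, 0], [0, 0, 0], [0, 0, 0], [0, 0, 0], [0, 0, 0], [0, 0, 0], [0, 0, 0], [0, 0, 0], [0, 0, 0], [0, 0, 0]], "fingers": 52}}

```text
time_s: 17.55
tcp_pos: [0.4659, -0.4107, 0.3016]
eef_rot: [2.307, 2.129, -0.0]
force: [0.5, -0.1, -0.4]
gripper_width: 0.0521
finger_force: 0.0
```

```bash
python3 - <<'E'
from h import *
s=readout.observe();print(s["tcp_pos"],s["gripper_width"],s["time_s"])
f=grab_frame("scene");t=grab_frame("top");cv2.imwrite("pics/s3.png",np.hstack([cv2.resize(f[100:370,200:470],(540,540),interpolation=2),cv2.resize(t[170:305,185:250],(260,540),interpolation=2)])[:,:,::-1])
for n in [(.454,.317),(.557,.2185),(.4575,.153)]:
  for v,r in(("top",5),("scene",6)): print(n,v,[ (a[0],a[1]) for a in (capfind(v,n,.144,r)[1] or [])][:2])
print(go([.467,.153,.30]))
E
```

```text
[ 0.4659 -0.4107  0.3016] 0.052131925408466034 17.55
(0.454, 0.317) top [(array([51.5, 48.5,  8.4], dtype=float32), array([0.4315, 0.2832])), (array([43.5, 43.5,  3.8], dtype=float32), array([0.4455, 0.3074]))]
(0.454, 0.317) scene [(array([41.5, 51.5,  9.4], dtype=float32), array([0.4325, 0.266 ])), (array([39.5, 42.5,  5.9], dtype=float32), array([0.4469, 0.3082]))]
(0.557, 0.2185) top [(array([42.5, 42.5,  5.5], dtype=float32), array([0.5513, 0.2133])), (array([50.5, 51.5,  8.4], dtype=float32), array([0.5247, 0.1881]))]
(0.557, 0.2185) scene [(array([41.5, 54.5,  8.2], dtype=float32), array([0.5282, 0.1611])), (array([20.5, 67.5,  5.5], dtype=float32), array([0.4528, 0.1441]))]
(0.4575, 0.153) top [(array([21.5,  8.5,  5.5], dtype=float32), array([0.5513, 0.2133])), (array([41.5, 42.5,  5.5], dtype=float32), array([0.4517, 0.1489]))]
(0.4575, 0.153) scene [(array([40.5, 43.5,  5.5], dtype=float32), array([0.4508, 0.1404])), (array([43.5, 55.5,  6. ], dtype=float32), array([0.4337, 0.0926]))]
[561.544  -43.7065   0.0247]
```

View pics/s3.png

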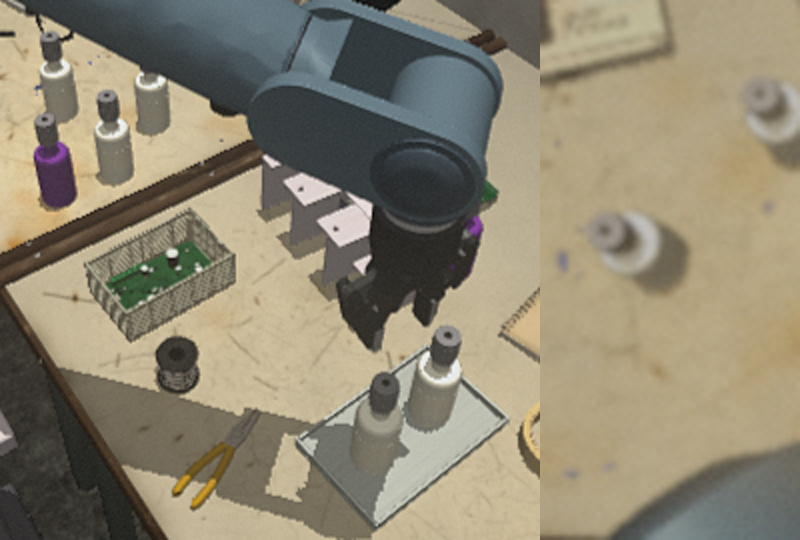

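Both used bottles stand in the tray, and the fresh bottles haven't moved. Now for the fresh bottle nearest the ridge.

Emit:
{"method": "carry_out", "body": {"slide": [[48, -4, 0], [96, -8, 0], [144, -13, 0], [192, -18, 0], [240, -22, 0], [288, -27, 0], [336, -32, 0], [384, -36, 0], [432, -41, 0], [480, -45, 0], [528, -50, 0], [555, -53, 0], [561, -53, 0], [561, -53, 0], [561, -53, 0]], "rot": [[0, 0, 0], [0, 0, 0], [0, 0, 0], [0, 0, 0], [0, 0, 0], [0, 0, 0], [0, 0, 0], [0, 0, 0], [0, 0, 0], [0, 0, 0], [0, 0, 0], [0, 0, 0], [0, 0, 0], [0, 0, 0], [0, 0, 0]]}}

```text
time_s: 19.45
tcp_pos: [0.458, 0.1521, 0.3001]
eef_rot: [2.31, 2.129, -0.001]
force: [0.6, -0.7, -0.4]
gripper_width: 0.0519
finger_force: 0.0
```

```bash
cat > look.py <<'E'
import sys
from h import *
P=(float(sys.argv[1]),float(sys.argv[2]));s=readout.observe();print(s["tcp_pos"],s["time_s"],s["gripper_width"])
c=calibration("wrist");d=-(c["world_from_camera"][:3,:3].T@(np.array([*P,.144])-c["world_from_camera"][:3,3]))[2]
for q in capfind("wrist",P,.144,int(280*.014/abs(d)))[1] or []: print(q,go([*q[1],.184]))
cv2.imwrite("pics/"+sys.argv[3],grab_frame("wrist")[:,:,::-1])
E
python3 look.py .457 .153 f3.png
```

```text
[0.458  0.1521 0.3001] 19.45 0.05191654255837081
(array([37.5, 34.5, 19.4], dtype=float32), array([0.455 , 0.1586])) [  6.4549  -3.5963 116.2227]
(array([37.5, 21.5, 19.4], dtype=float32), array([0.456 , 0.1698])) [ 17.7008  -3.5449 116.2184]
```

View pics/f3.png

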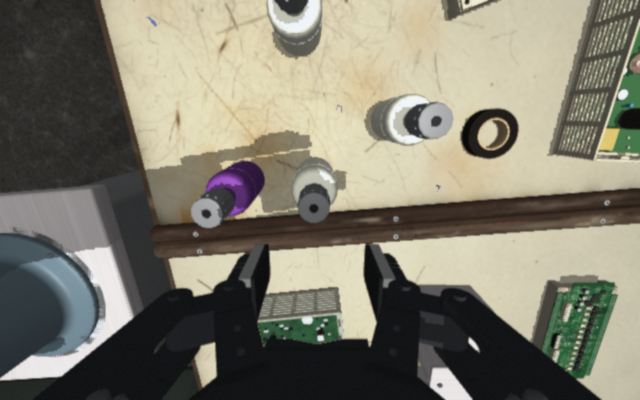

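The wrist view shows f3's cap top at (314,209), f2's at (434,121) and f1's at about (291,3). The purple cap is at (207,213).

```bash
python3 - <<'E'
from h import *
c=calibration("wrist")
for p in [(314,209),(434,121),(291,3)]: q=onz(c,p,.144);print(q,go([q[0],q[1],.184]))
E
```

```text
[0.4559 0.1524 0.144 ] [  0.4808  -2.2386 116.2137]
[0.5543 0.2159 0.144 ] [ 71.8252  90.6108 116.1847]
[0.4529 0.3028 0.144 ] [150.1111 -17.5689 116.1735]
```

Emit:
{"method": "carry_out", "body": {"slide": [[0.5, -2.2, 45], [0.5, -2.2, 85], [0.5, -2.2, 108], [0.5, -2.2, 116], [0.5, -2.2, 116], [0.5, -2.2, 116]], "rot": [[0, 0, 0], [0, 0, 0], [0, 0, 0], [0, 0, 0], [0, 0, 0], [0, 0, 0]]}}

```text
time_s: 20.15
tcp_pos: [0.4568, 0.1533, 0.1858]
eef_rot: [2.308, 2.129, 0.003]
force: [-0.8, -0.7, 0.2]
gripper_width: 0.0521
finger_force: 0.0
```

Emit:
{"method": "carry_out", "body": {"slide": [[0, 0, 0], [0, 0, 0], [0, 0, 0], [0, 0, 0], [0, 0, 0], [0, 0, 0], [0, 0, -5], [0, 0, -5]], "rot": [[0, 0, 0], [0, 0, 0], [0, 0, 0], [0, 0, 0], [0, 0, 0], [0, 0, 0], [0, 0, 0], [0, 0, 0]], "fingers": 26.4}}

```text
time_s: 20.95
tcp_pos: [0.456, 0.1538, 0.19]
eef_rot: [2.308, 2.13, 0.002]
force: [-0.1, -1.1, -2.1]
gripper_width: 0.0268
finger_force: 32.3
```

```bash
python3 - <<'E'
from h import *
for p in [(.511,-.218),(.513+.006,-.138),(.524,-.0575)]: print(go([*p,.305]))
E
```

```text
[-366.1296   84.7869 -115.0054]
[-285.7459   86.354  -114.9872]
[-205.1041   84.8907 -114.973 ]
```

Emit:
{"method": "carry_out", "body": {"slide": [[0, 0, -45], [0, 0, -90], [-10, 3, -115], [-56, 14, -115], [-102, 25, -115], [-148, 35, -115], [-194, 45, -115], [-240, 56, -115], [-286, 66, -115], [-332, 77, -115], [-360, 84, -115], [-366, 85, -115], [-366, 85, -115], [-366, 85, -75], [-366, 85, -35], [-366, 85, -10], [-366, 85, 0], [-366, 85, 1], [-366, 85, 1]], "rot": [[0, 0, 0], [0, 0, 0], [0, 0, 0], [0, 0, 0], [0, 0, 0], [0, 0, 0], [0, 0, 0], [0, 0, 0], [0, 0, 0], [0, 0, 0], [0, 0, 0], [0, 0, 0], [0, 0, 0], [0, 0, 0], [0, 0, 0], [0, 0, 0], [0, 0, 0], [0, 0, 0], [0, 0, 0]]}}

```text
time_s: 22.85
tcp_pos: [0.5117, -0.2175, 0.1893]
eef_rot: [2.306, 2.131, 0.001]
force: [0.4, 0.3, -1.4]
gripper_width: 0.0269
finger_force: 32.7
```

```bash
python3 - <<'E'
from h import *
s=readout.observe();print(s["tcp_pos"],s["force"],s["gripper_width"],go([.6105,-.226,.187]))
f=grab_frame("scene");w=grab_frame("wrist");cv2.imwrite("pics/s4.png",np.hstack([cv2.resize(f[130:290,300:460],(400,400),interpolation=2),w[:,140:520]])[:,:,::-1])
E
```

```text
[ 0.5117 -0.2175  0.1893] [ 0.3944  0.3143 -1.3574] 0.026891310862724 [-0.6164 99.1875  2.4855]
```

View pics/s4.png

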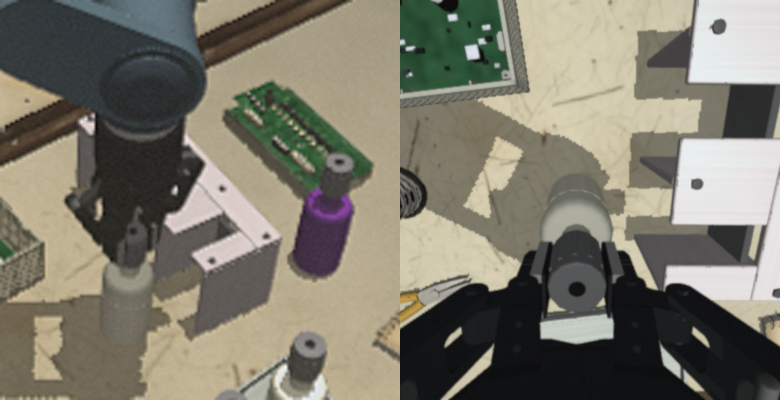

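Emit:
{"method": "carry_out", "body": {"slide": [[0, 0, 1.5], [-0.2, 15, 1.5], [-0.4, 35, 1.5], [-0.5, 55, 1.5], [-0.5, 75, 1.5], [-0.5, 88, 1.5], [-0.5, 94, 1.5], [-0.5, 97, 1.5], [-0.5, 97, 1.5]], "rot": [[0, 0, 0], [0, 0, 0], [0, 0, 0], [0, 0, 0], [0, 0, 0], [0, 0, 0], [0, 0, 0], [0, 0, 0], [0, 0, 0]]}}

```text
time_s: 23.85
tcp_pos: [0.6076, -0.2262, 0.1868]
eef_rot: [-2.309, -2.13, 0.0]
force: [-0.7, -0.9, -1.5]
gripper_width: 0.0274
finger_force: 32.8
```

Free slide. I'll continue to the stop.

Emit:
{"method": "carry_out", "body": {"slide": [[0, 2, 0], [0, 4, 0], [0, 6, 0], [0, 6, 0]], "rot": [[0, 0, 0], [0, 0, 0], [0, 0, 0], [0, 0, 0]]}}

```text
time_s: 24.25
tcp_pos: [0.6138, -0.2268, 0.1869]
eef_rot: [2.309, 2.13, 0.0]
force: [0.3, -0.3, -2.0]
gripper_width: 0.0271
finger_force: 32.8
```

Emit:
{"method": "carry_out", "body": {"slide": [[0, 0, -3], [0, 0, -6], [0, 0, -9], [0, 0, -12], [0, 0, -15], [0, 0, -18], [0, 0, -21], [0, 0, -24], [0, 0, -24]], "rot": [[0, 0, 0], [0, 0, 0], [0, 0, 0], [0, 0, 0], [0, 0, 0], [0, 0, 0], [0, 0, 0], [0, 0, 0], [0, 0, 0]]}}

```text
time_s: 25.15
tcp_pos: [0.6137, -0.2268, 0.2114]
eef_rot: [2.308, 2.13, -0.0]
force: [-0.1, -0.1, -3.0]
gripper_width: 0.027
finger_force: 32.6
```

Emit:
{"method": "carry_out", "body": {"slide": [[0, 0, -1.5], [0, 0, -3], [0, 0, -4.5], [0, 0, -4.5]], "rot": [[0, 0, 0], [0, 0, 0], [0, 0, 0], [0, 0, 0]]}}

```text
time_s: 25.55
tcp_pos: [0.6133, -0.2263, 0.2142]
eef_rot: [-2.308, -2.129, 0.0]
force: [1.3, 0.5, -10.2]
gripper_width: 0.0272
finger_force: 32.2
```

Emit:
{"method": "carry_out", "body": {"slide": [[0, 0, 2], [0, 0, 4], [0, 0, 6], [0, 0, 6.5], [0, 0, 6.5]], "rot": [[0, 0, 0], [0, 0, 0], [0, 0, 0], [0, 0, 0], [0, 0, 0]]}}

```text
time_s: 26.05
tcp_pos: [0.6138, -0.2269, 0.2092]
eef_rot: [2.308, 2.13, 0.0]
force: [-0.2, -0.5, -1.4]
gripper_width: 0.0268
finger_force: 33.0
```

Emit:
{"method": "carry_out", "body": {"slide": [[0, 0, 0], [0, 0, 0], [0, 0, 0], [0, 0, 0], [0, 0, -40], [0, 0, -90], [0, 0, -110], [0, 0, -110]], "rot": [[0, 0, 0], [0, 0, 0], [0, 0, 0], [0, 0, 0], [0, 0, 0], [0, 0, 0], [0, 0, 0], [0, 0, 0]], "fingers": 50}}

```text
time_s: 26.85
tcp_pos: [0.6152, -0.2275, 0.3244]
eef_rot: [2.302, 2.125, 0.004]
force: [0.6, 0.3, 0.5]
gripper_width: 0.0499
finger_force: 0.0
```

```bash
python3 - <<'E'
from h import *
s=readout.observe();print(s["tcp_pos"],s["time_s"],go([.555,.15,.315]),go([.555,.217,.315]))
c=calibration("wrist");P=(.6135,-.227);d=np.linalg.norm(c["world_from_camera"][:3,3]-[*P,.166])
for z in(.166,): print(capfind("wrist",P,z,int(280*.014/d)))
f=grab_frame("scene");w=grab_frame("wrist");cv2.imwrite("pics/s5.png",np.hstack([cv2.resize(f[90:330,200:460],(433,400),interpolation=2),w[:,140:500]])[:,:,::-1])
E
```

```text
[ 0.6152 -0.2275  0.3244] 26.85 [371.48   -90.3031   7.1321] [438.2645 -95.6634   6.8193]
(array([313.0627, 207.6552]), [(array([39.5, 33.5, 19.4], dtype=float32), array([ 0.6136, -0.2206])), (array([38.5, 42.5, 19.4], dtype=float32), array([ 0.612 , -0.2285]))])
```

View pics/s5.png

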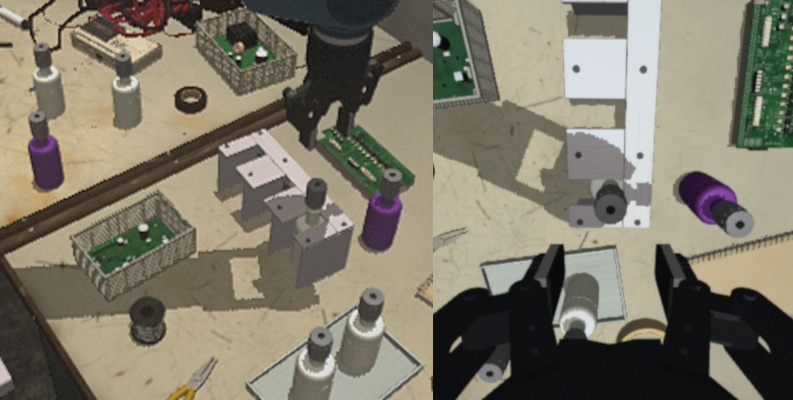

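Lane 2 now holds a fresh bottle, seated at the back with its cap up. Next is f2 at about (0.555, 0.217).

Emit:
{"method": "carry_out", "body": {"slide": [[48, -10, 0], [96, -21, 0], [144, -31, 0], [192, -42, 0], [240, -52, 0], [288, -63, 0], [336, -73, 0], [384, -84, 0], [425, -93, 0], [437, -95, 0], [437, -95, 10], [437, -95, 10], [437, -95, 10]], "rot": [[0, 0, 0], [0, 0, 0], [0, 0, 0], [0, 0, 0], [0, 0, 0], [0, 0, 0], [0, 0, 0], [0, 0, 0], [0, 0, 0], [0, 0, 0], [0, 0, 0], [0, 0, 0], [0, 0, 0]]}}

```text
time_s: 28.3
tcp_pos: [0.554, 0.2149, 0.3073]
eef_rot: [-2.31, -2.127, 0.004]
force: [0.7, 0.1, 0.5]
gripper_width: 0.0499
finger_force: 0.0
```

```bash
cat > cap.py <<'E'
# low-saturation, dark cap top: centroid of ring seen by the wrist camera
import sys
from h import *
P=[float(a) for a in sys.argv[1:3]];s=readout.observe();print(s["tcp_pos"],s["time_s"])
c=calibration("wrist");f=grab_frame("wrist");cv2.imwrite("pics/cap_last.png",f[:,:,::-1])
hsv=cv2.cvtColor(f,cv2.COLOR_RGB2HSV);m=((hsv[...,1]<45)&(hsv[...,2]>45)&(hsv[...,2]<150)).astype(np.uint8)
m=cv2.morphologyEx(m,cv2.MORPH_CLOSE,np.ones((7,7)));n,l,st,ce=cv2.connectedComponentsWithStats(m)
for i in range(1,n):
    if 200<st[i,4]<4000 and st[i,1]+st[i,3]<260:
        cnt=cv2.findContours((l==i).astype(np.uint8),0,1)[0][0]
        dt=cv2.distanceTransform((l==i).astype(np.uint8),2,5);_,r,_,pk=cv2.minMaxLoc(dt)
        q=onz(c,pk,.144);print(st[i],pk,round(r,1),q[:2],go([q[0],q[1],.184]))
print("expect px",proj(c,[*P,.144]))
E
python3 cap.py .555 .217
```

```text
[0.554  0.2149 0.3073] 28.3
[339   0  36  86 590] (345, 12) 4.2 [0.5861 0.3595] [146.7162  19.9345 123.908 ]
[166  67  47  41 736] (201, 92) 11.0 [0.4721 0.3153] [ 93.3369 -89.9785 124.0724]
[202  72  47  47 873] (238, 100) 10.6 [0.4997 0.3072] [ 87.4861 -61.792  124.042 ]
[ 281  156   65   70 2062] (318, 202) 17.0 [0.5552 0.2192] [  4.4091   0.6641 124.0164]
expect px [318.0386 204.4826]
```

Emit:
{"method": "carry_out", "body": {"slide": [[3, 1, 45], [3, 1, 85], [3, 1, 112], [3, 1, 123], [3, 1, 123], [3, 1, 123]], "rot": [[0, 0, 0], [0, 0, 0], [0, 0, 0], [0, 0, 0], [0, 0, 0], [0, 0, 0]]}}

```text
time_s: 28.95
tcp_pos: [0.5564, 0.2191, 0.1875]
eef_rot: [2.309, 2.129, 0.004]
force: [0.5, -0.8, 1.0]
gripper_width: 0.0503
finger_force: 0.0
```

Emit:
{"method": "carry_out", "body": {"slide": [[0, 0, 0], [0, 0, 0], [0, 0, 0], [0, 0, 0], [0, 0, 0], [0, 0, 0], [0, 0, -5], [0, 0, -5], [0, 0, -5]], "rot": [[0, 0, 0], [0, 0, 0], [0, 0, 0], [0, 0, 0], [0, 0, 0], [0, 0, 0], [0, 0, 0], [0, 0, 0], [0, 0, 0]], "fingers": 26.4}}

```text
time_s: 29.85
tcp_pos: [0.5551, 0.2194, 0.1907]
eef_rot: [-2.309, -2.13, 0.0]
force: [0.5, -0.6, -2.0]
gripper_width: 0.027
finger_force: 31.1
```

```bash
python3 - <<'E'
from h import *
print(readout.observe()["tcp_pos"],go([.518,-.138,.305]),go([.518,-.138,.188]))
E
```

```text
[0.5551 0.2194 0.1907] [-359.2438   -8.3675 -114.3169] [-359.2374   -8.3428    2.6831]
```

Emit:
{"method": "carry_out", "body": {"slide": [[0, 0, -45], [0, 0, -90], [-10, 0, -115], [-56, -1, -115], [-102, -2, -115], [-148, -3, -115], [-194, -4, -115], [-240, -5, -115], [-286, -6, -115], [-332, -7, -115], [-355, -8, -115], [-359, -8, -115], [-359, -8, -115], [-359, -8, -75], [-359, -8, -35], [-359, -8, -10], [-359, -8, 1], [-359, -8, 2], [-359, -8, 2]], "rot": [[0, 0, 0], [0, 0, 0], [0, 0, 0], [0, 0, 0], [0, 0, 0], [0, 0, 0], [0, 0, 0], [0, 0, 0], [0, 0, 0], [0, 0, 0], [0, 0, 0], [0, 0, 0], [0, 0, 0], [0, 0, 0], [0, 0, 0], [0, 0, 0], [0, 0, 0], [0, 0, 0], [0, 0, 0]]}}

```text
time_s: 31.75
tcp_pos: [0.5191, -0.137, 0.1894]
eef_rot: [2.307, 2.132, 0.001]
force: [-0.1, 0.3, -2.0]
gripper_width: 0.0272
finger_force: 32.1
```

```bash
python3 - <<'E'
from h import *
s=readout.observe();print(s["tcp_pos"],s["force"],go([.6185,-.146,.188]))
E
```

```text
[ 0.5191 -0.137   0.1894] [-0.1276  0.3298 -1.9705] [-1.1266 99.7836  1.4909]
```

Emit:
{"method": "carry_out", "body": {"slide": [[0, 0, 1], [-1, 15, 1], [-1, 35, 1], [-1, 55, 1], [-1, 75, 1], [-1, 88, 1], [-1, 94, 1], [-1, 98, 1], [-1, 101, 1], [-1, 102, 1], [-1, 102, 1]], "rot": [[0, 0, 0], [0, 0, 0], [0, 0, 0], [0, 0, 0], [0, 0, 0], [0, 0, 0], [0, 0, 0], [0, 0, 0], [0, 0, 0], [0, 0, 0], [0, 0, 0]]}}

```text
time_s: 32.85
tcp_pos: [0.6199, -0.147, 0.1878]
eef_rot: [-2.309, -2.13, 0.0]
force: [-0.0, 0.5, -1.5]
gripper_width: 0.027
finger_force: 32.2
```

Seated (about +3 mm from the middle seat). Now I'll pull the cap.

Emit:
{"method": "carry_out", "body": {"slide": [[0, 0, -3], [0, 0, -6], [0, 0, -9], [0, 0, -12], [0, 0, -15], [0, 0, -18], [0, 0, -21], [0, 0, -24], [0, 0, -26], [0, 0, -28], [0, 0, -28]], "rot": [[0, 0, 0], [0, 0, 0], [0, 0, 0], [0, 0, 0], [0, 0, 0], [0, 0, 0], [0, 0, 0], [0, 0, 0], [0, 0, 0], [0, 0, 0], [0, 0, 0]]}}

```text
time_s: 33.95
tcp_pos: [0.6199, -0.1468, 0.2153]
eef_rot: [-2.308, -2.13, 0.001]
force: [0.2, 0.2, -8.0]
gripper_width: 0.0269
finger_force: 31.7
```

Emit:
{"method": "carry_out", "body": {"slide": [[0, 0, -1], [0, 0, -2], [0, 0, -2]], "rot": [[0, 0, 0], [0, 0, 0], [0, 0, 0]]}}

```text
time_s: 34.25
tcp_pos: [0.6195, -0.1465, 0.2157]
eef_rot: [-2.307, -2.129, 0.001]
force: [4.7, 1.0, -19.8]
gripper_width: 0.0269
finger_force: 31.0
```

Top stop reached. I'll lower the bottle, release it and rise.

Emit:
{"method": "carry_out", "body": {"slide": [[0, 0, 3], [0, 0, 5], [0, 0, 7], [0, 0, 8], [0, 0, 8]], "rot": [[0, 0, 0], [0, 0, 0], [0, 0, 0], [0, 0, 0], [0, 0, 0]]}}

```text
time_s: 34.75
tcp_pos: [0.6205, -0.1472, 0.2108]
eef_rot: [2.308, 2.129, 0.001]
force: [-0.9, 0.4, -0.7]
gripper_width: 0.0272
finger_force: 32.8
```

Emit:
{"method": "carry_out", "body": {"slide": [[0, 0, 0], [0, 0, 0], [0, 0, 0], [0, 0, 0], [0, 0, -40], [0, 0, -90], [0, 0, -110], [0, 0, -110], [0, 0, -110]], "rot": [[0, 0, 0], [0, 0, 0], [0, 0, 0], [0, 0, 0], [0, 0, 0], [0, 0, 0], [0, 0, 0], [0, 0, 0], [0, 0, 0]], "fingers": 50}}

```text
time_s: 35.65
tcp_pos: [0.62, -0.1469, 0.3195]
eef_rot: [-2.309, -2.13, 0.0]
force: [-0.7, -0.3, -0.9]
gripper_width: 0.0502
finger_force: 0.0
```

```bash
python3 - <<'E'
from h import *
s=readout.observe();print(s["tcp_pos"],s["time_s"],go([.454,.30,.315]))
f=grab_frame("scene");t=grab_frame("top");cv2.imwrite("pics/s6.png",np.hstack([cv2.resize(f[90:330,200:460],(433,400),interpolation=2),cv2.resize(t[150:290,190:310],(343,400),interpolation=2)])[:,:,::-1])
E
```

```text
[ 0.62   -0.1469  0.3195] 35.65 [ 432.1537 -201.2542    4.5632]
```

View pics/s6.png

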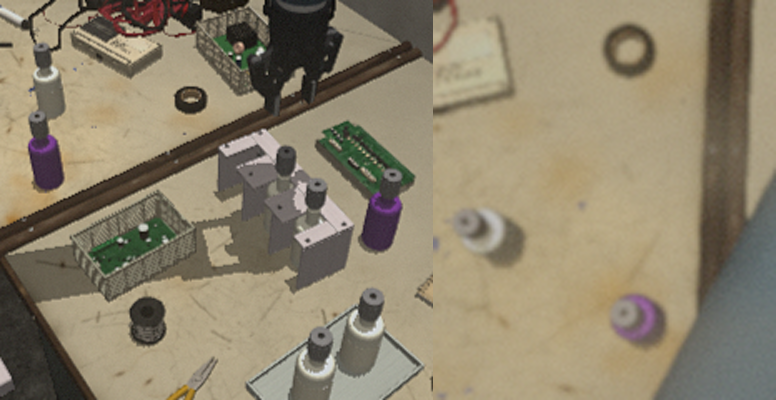

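Lanes 1 and 2 hold fresh bottles with caps up, and f1 hasn't moved. I'll go to it now.

Emit:
{"method": "carry_out", "body": {"slide": [[44, -20, 0], [88, -40, 0], [132, -60, 0], [176, -80, 0], [220, -100, 0], [264, -120, 0], [308, -140, 0], [352, -161, 0], [396, -181, 0], [430, -197, 0], [443, -202, 0], [443, -202, 10], [443, -202, 10], [443, -202, 10]], "rot": [[0, 0, 0], [0, 0, 0], [0, 0, 0], [0, 0, 0], [0, 0, 0], [0, 0, 0], [0, 0, 0], [0, 0, 0], [0, 0, 0], [0, 0, 0], [0, 0, 0], [0, 0, 0], [0, 0, 0], [0, 0, 0]]}}

```text
time_s: 37.15
tcp_pos: [0.4546, 0.3094, 0.3086]
eef_rot: [-2.311, -2.128, 0.004]
force: [-0.1, -1.0, 0.4]
gripper_width: 0.0497
finger_force: 0.0
```

```bash
python3 cap.py .454 .315
```

```text
[0.4546 0.3094 0.3086] 37.15
[197   0  48  15 520] (223, 0) 14.2 [0.4005 0.4689] [154.5645 -67.1603 125.094 ]
[358   0  41  30 302] (376, 24) 4.2 [0.509  0.4447] [139.4098  42.9282 125.0053]
[ 441    0   62   81 3613] (471, 13) 28.6 [0.5774 0.4459] [146.2376 110.9583 124.9377]
[ 409    8   50  152 1691] (416, 23) 7.0 [0.538  0.4429] [140.0006  71.9874 124.9783]
[  37   68   64   69 1523] (54, 103) 12.4 [0.2553 0.4115] [  85.4052 -207.1721  125.277 ]
[  0 122  33  39 477] (0, 133) 8.0 [0.2033 0.3928] [  62.5016 -257.4342  125.3411]
[ 30 137  66  50 693] (80, 153) 5.0 [0.2629 0.3717] [  46.3702 -196.3553  125.298 ]
[ 291  148   46   60 1560] (312, 188) 16.8 [0.4517 0.3262] [ 16.504   -4.394  125.1461]
expect px [315.7375 200.2246]
```

```bash
python3 - <<'E'
from h import *
print(capfind("wrist",(.4525,.322),.144,17))
f=cv2.imread("pics/cap_last.png");g=cv2.cvtColor(f,cv2.COLOR_BGR2GRAY)
print(g[140:225:3,312]);print(g[188,285:345:3]);print(g[200,285:345:3])
E
```

```text
(array([312.8903, 192.637 ]), [(array([40.5, 25.5, 20.4], dtype=float32), array([0.4533, 0.3353])), (array([40.5, 40.5, 14.7], dtype=float32), array([0.4522, 0.3221]))])
[194 192 184 102 121 127 219 234 227 174 100  50  57  93  92  92  77  21
  22  54  86  86  86 111 115 111 140 197 196]
[109 118 108 106  85  88  90  89  87  77  84  89  89  90  71 150 129 181
 154 156]
[117 115 116 113 111  89  86  86  86  86  86  86  87  84 101 119 181 196
 198 193]
```

Emit:
{"method": "carry_out", "body": {"slide": [[12, -3, 45], [12, -3, 85], [12, -3, 112], [12, -3, 124], [12, -3, 124], [12, -3, 124]], "rot": [[0, 0, 0], [0, 0, 0], [0, 0, 0], [0, 0, 0], [0, 0, 0], [0, 0, 0]]}}

```text
time_s: 37.85
tcp_pos: [0.4534, 0.3231, 0.1874]
eef_rot: [2.309, 2.129, 0.004]
force: [-0.5, 0.5, 0.2]
gripper_width: 0.0499
finger_force: 0.0
```

Emit:
{"method": "carry_out", "body": {"slide": [[0, 0, 0], [0, 0, 0], [0, 0, 0], [0, 0, 0], [0, 0, 0], [0, 0, 0], [0, 0, -5], [0, 0, -5], [0, 0, -5]], "rot": [[0, 0, 0], [0, 0, 0], [0, 0, 0], [0, 0, 0], [0, 0, 0], [0, 0, 0], [0, 0, 0], [0, 0, 0], [0, 0, 0]], "fingers": 26.4}}

```text
time_s: 38.75
tcp_pos: [0.4522, 0.323, 0.1908]
eef_rot: [2.309, 2.13, 0.0]
force: [-0.4, -0.3, -1.8]
gripper_width: 0.0271
finger_force: 31.4
```

```bash
python3 - <<'E'
from h import *
print(readout.observe()["tcp_pos"],go([.5255,-.058,.305]),go([.5255,-.058,.188]))
c=calibration("wrist");f=grab_frame("wrist");g=cv2.cvtColor(f,cv2.COLOR_RGB2GRAY);s=readout.observe()["tcp_pos"]
u,v=proj(c,[s[0],s[1],.149]);print(u,v);u,v=int(round(u)),int(round(v));print(g[v-45:v+46:3,u]);
E
```

```text
[0.4522 0.323  0.1908] [-373.8522  103.6371 -114.185 ] [-373.8566  103.6187    2.815 ]
316.4331305118129 288.12146708124993
[ 45  44  45  46  45  46  60  84  78  77  77  77  76  25  17  15  15  16
  71  76  75  75  77 164 177 180 181 180 176 172 175]
```

Emit:
{"method": "carry_out", "body": {"slide": [[0, 0, -45], [0, 0, -90], [-10, 3, -115], [-54, 15, -115], [-98, 27, -115], [-142, 39, -115], [-186, 52, -115], [-230, 64, -115], [-274, 76, -115], [-318, 88, -115], [-358, 99, -115], [-374, 103.5, -115], [-374, 103.5, -115], [-374, 103.5, -75], [-374, 103.5, -35], [-374, 103.5, -10], [-374, 103.5, 1], [-374, 103.5, 2], [-374, 103.5, 2]], "rot": [[0, 0, 0], [0, 0, 0], [0, 0, 0], [0, 0, 0], [0, 0, 0], [0, 0, 0], [0, 0, 0], [0, 0, 0], [0, 0, 0], [0, 0, 0], [0, 0, 0], [0, 0, 0], [0, 0, 0], [0, 0, 0], [0, 0, 0], [0, 0, 0], [0, 0, 0], [0, 0, 0], [0, 0, 0]]}}

```text
time_s: 40.7
tcp_pos: [0.5258, -0.0573, 0.1894]
eef_rot: [2.307, 2.131, 0.001]
force: [-0.2, 0.7, -1.1]
gripper_width: 0.0271
finger_force: 33.0
```

```bash
python3 - <<'E'
from h import *
s=readout.observe();print(s["tcp_pos"],s["force"],go([.6255,-.0665,.188]))
E
```

```text
[ 0.5258 -0.0573  0.1894] [-0.1697  0.7251 -1.088 ] [ -1.2658 100.069    1.5334]
```

Emit:
{"method": "carry_out", "body": {"slide": [[0, 0, 1], [-1, 15, 1], [-1, 35, 1], [-1, 55, 1], [-1, 75, 1], [-1, 88, 1], [-1, 94, 1], [-1, 98, 1], [-1, 101, 1], [-1, 101, 1], [-1, 101, 1]], "rot": [[0, 0, 0], [0, 0, 0], [0, 0, 0], [0, 0, 0], [0, 0, 0], [0, 0, 0], [0, 0, 0], [0, 0, 0], [0, 0, 0], [0, 0, 0], [0, 0, 0]]}}

```text
time_s: 41.8
tcp_pos: [0.6257, -0.0671, 0.1878]
eef_rot: [-2.309, -2.13, 0.0]
force: [0.4, 0.1, -1.7]
gripper_width: 0.0269
finger_force: 33.1
```

Emit:
{"method": "carry_out", "body": {"slide": [[0, 0, -3], [0, 0, -6], [0, 0, -9], [0, 0, -12], [0, 0, -15], [0, 0, -18], [0, 0, -21], [0, 0, -24], [0, 0, -26], [0, 0, -28], [0, 0, -29], [0, 0, -29]], "rot": [[0, 0, 0], [0, 0, 0], [0, 0, 0], [0, 0, 0], [0, 0, 0], [0, 0, 0], [0, 0, 0], [0, 0, 0], [0, 0, 0], [0, 0, 0], [0, 0, 0], [0, 0, 0]]}}

```text
time_s: 43.0
tcp_pos: [0.6253, -0.0671, 0.2154]
eef_rot: [-2.307, -2.129, 0.002]
force: [0.2, -0.7, -11.7]
gripper_width: 0.0268
finger_force: 31.2
```

Emit:
{"method": "carry_out", "body": {"slide": [[0, 0, -1], [0, 0, -1], [0, 0, 3], [0, 0, 5], [0, 0, 7], [0, 0, 7], [0, 0, 7]], "rot": [[0, 0, 0], [0, 0, 0], [0, 0, 0], [0, 0, 0], [0, 0, 0], [0, 0, 0], [0, 0, 0]]}}

```text
time_s: 43.7
tcp_pos: [0.6266, -0.0672, 0.2109]
eef_rot: [2.308, 2.13, 0.002]
force: [-0.0, 0.6, -1.8]
gripper_width: 0.0269
finger_force: 33.0
```

Emit:
{"method": "carry_out", "body": {"slide": [[0, 0, 0], [0, 0, 0], [0, 0, 0], [0, 0, 0], [0, 0, -40], [0, 0, -90], [0, 0, -130], [0, -50, -130], [0, -100, -130], [0, -100, -130], [0, -100, -130]], "rot": [[0, 0, 0], [0, 0, 0], [0, 0, 0], [0, 0, 0], [0, 0, 0], [0, 0, 0], [0, 0, 0], [0, 0, 0], [0, 0, 0], [0, 0, 0], [0, 0, 0]], "fingers": 50}}

```text
time_s: 44.8
tcp_pos: [0.5255, -0.059, 0.3399]
eef_rot: [2.309, 2.13, 0.001]
force: [0.8, -0.5, 0.9]
gripper_width: 0.05
finger_force: 0.0
```

```bash
python3 - <<'E'
from h import *
s=readout.observe();print(s["tcp_pos"],s["time_s"],s["finger_force"])
f=grab_frame("scene");w=grab_frame("wrist");cv2.imwrite("pics/s7.png",np.hstack([cv2.resize(f[120:380,280:460],(346,500),interpolation=2),cv2.resize(w[60:340,220:470],(446,500),interpolation=2)])[:,:,::-1])
E
```

```text
[ 0.5255 -0.059   0.3399] 44.8 0.0
```

View pics/s7.png

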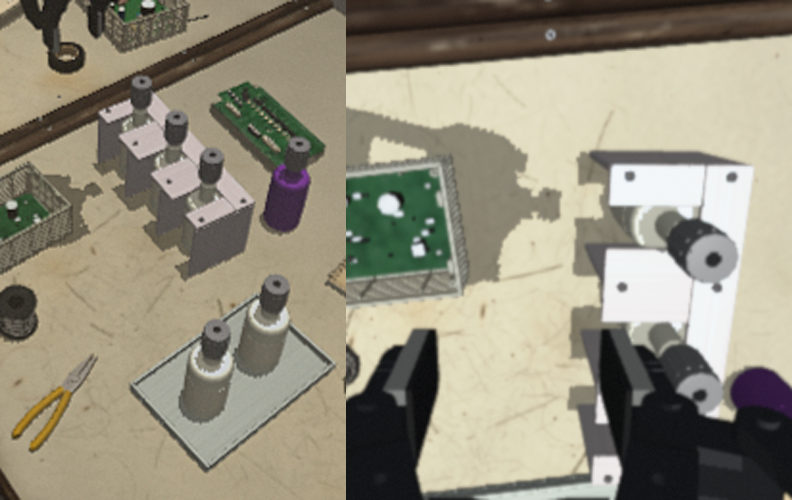

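All three lanes hold fresh bottles with their caps up, both used bottles stand shut in the tray, and the arm touches nothing.

```bash
python3 -c "
from station import order
print(order.sign_off())"
```

```text
the job is handed in; nothing more can be done
None
```

The changeover is finished and handed in, with no verdict returned: both used bottles stand shut in the tray, and the three fresh bottles are in their lanes at the back stop with caps fully up.

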